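Fetch the pressing weight from under the drying rack with the pull hook

ROBOT

A 7-joint arm with a two-finger parallel gripper is mounted at the origin on the work surface. World frame = base frame: x ahead of the robot, y to its left, z up, the work surface at z = 0. Lengths are in m, angles in rad, forces in N, time in s.
With the tool pointing down it reaches from about 0.4 to 0.875 m from the base axis. Payload 19.3 kg.
Tool frame: the origin (TCP) lies where the fingers leave the gripper's body, on its centre line; the fingertips stand bot.tip_reach ahead of it and the grasp point (between the pads) lies 54 mm ahead of it (bot.tip_reach is the distance from the TCP to the fingertips, in m); z points along the fingers, y is the line along which they close (so a half turn about z gives the same grasp; the last joint's range is limited). The gripper opens to 85 mm and grips with 20 to 120 N. Pads are 22 mm wide; open, the fingers measure 114 mm over their backs; the gripper's body (76 mm by 85 mm) begins 54 mm behind the grasp point. The pads swing forward as they close: fully open they stand 13 mm farther back than shut.
Start: joints at [-1.183, 0.521, -0.036, 1.599, 0.021, 1.021, -0.113], TCP at [0.276, 0.561, 0.304] pointing down, gripper open.
Joint ranges: [-2.91, 2.91], [-0.3, 2.13], [-1.5, 1.42], [0.17, 2.43], [-1.26, 4.41], [0.16, 1.93], [-2.52, 2.52]. Speed limits (rad/s): [1.89, 1.89, 2.39, 2.39, 3.01, 3.01, 3.01].

INTERFACE

Orientations are given as [roll, pitch, yaw] about the fixed x, y, z axes, in that order (R = Rz(yaw) Ry(pitch) Rx(roll)).
In Python, from workcell import bot gives the robot as it stands. The module is installed in compiled form; this text tells all that it offers.
- The arm moves only by the shell command python3 -m jog 'ROWS' [FORCE]. ROWS is JSON, a list that holds one entry, the list of rows, each a list of 7 numbers: the shift along the tool's x, y, z in mm, then the turn, a rotation vector about the tool's x, y, z in rad, then the opening, from 0 (shut) to 1 (fully open). In form: [[[tx, ty, tz, wx, wy, wz, fingers], ...]]. A call has 1 to 5 rows; each row shifts and turns the commanded pose from where the row before left it, along the tool's axes as they then stand; what a row does not reach is not made up. A row lasts 1/10 s, in which the tool goes at most 50 mm and 8.59 degrees, less where a joint would pass 70% of its speed; a pose out of reach is approached as far as the arm can. A call is refused whole if a number of a shift passes 50 or a number of a turn 0.15, either way. A call with a gripper value outside its range is refused whole. The fingers move at their own pace and stop on an object; FORCE is the grip in N (left out, the last holds). Time passes only in rows, so rows that do not move let the fingers close. It gives the time, the measured TCP pose, the force, the opening and the grip force at its end, in the units of the state.
- bot.observe(): the state, without advancing time (a new reading comes with each control period).
- bot.grab_frame(name): name is "side" or "top" or "wrist"; returns a dict with "img" (400x640x3 uint8, red, green, blue), "intrinsics" (3x3 intrinsics, pixels), "R" (3x3) and "t" (3): a world point X has camera coordinates R X + t; the wrist camera has in their place "tool_from_camera" (4x4, takes a point from camera to tool coordinates, whose origin is the TCP and whose axes are the flange's). Camera axes: x right, y down, z forward; pixel columns grow to the right and rows downward; lengths in m; the calibration is good to about 2 mm. A picture is of the moment at which its call begins: read the wrist's pose just before it. There is no depth.
- bot.job_done(): hands the job in; it is judged then, once.
Trained networks look in a picture, given as the dict that the camera call returned (one of the last four; its "shot" number tells which), for a name from the list of things; names that differ only in an ending like _2 or _b are one class to them, and where a whole thing is asked for, a point or a joint stands for the part that bears it (a point fixed in the world has none). Each returns a list of dicts, best first, with "conf" (0 to 1); they miss things now and then, are a little off and sometimes report something else, mostly with a low value. They report only what shows in the picture. A call takes as long as a camera call. They do not tell look-alikes from the thing itself.
- bot.trace(query, picture): "region" (400x640 bool, what is visible of it).
- bot.spot_point(query, picture): "xyz" ([x, y, z] in m, in world coordinates, good to about 4 mm: a listed point, or the origin of a listed thing).
The state is a dict: "clock": time; "qpos": joint angles; "qd": joint speeds; "joint_efforts": joint torques, N m; "position": TCP position; "tool_rot": TCP orientation; "force": force on the tool from outside, world axes, zero at the start; "moment": the same for the moment, N m; "grip_width": finger opening in m; "finger_force": force on a finger pad.
Only numpy, scipy, OpenCV 4.12 (cv2) and the standard library are available. Lean on these libraries where they do the work, as an engineer would, in place of code of your own. Each camera call takes 0.05 s, during which the arm holds its last target. There are 200 camera calls.

TASK

The pressing weight has been pushed in under the wire drying rack: draw it out with the pull hook until it is wholly clear of the rack, keeping your fingers off it until then. Lay the hook back in the tool tray, lying flat, and set the weight down gently, without tipping it, in the middle of the pressing boards with its length along theirs. Leave everything else where it is.

Things in the scene. Friction and masses are not known exactly. Their poses are not given: they have to be found in the camera images.
- rack: Fixed steel wire drying rack on four legs, 420 mm wide (x), 270 mm deep (y). Origin on the bench at the middle of its open front edge; x runs along that edge, y into the rack (y > 0 underneath, y < 0 in front). Clear height underneath 92 mm, top 104 mm; 12 mm square legs at the corners only. Wooden deckle frames lie on top from y = 150 mm back, up to 118 mm high.
- weight_mid (a point): Pressing weight (loose, 0.55-0.9 kg): bare iron slab 56 x 100 x 16 mm with a bridge handle along its length. Point on its centre line half-way up, 31 mm above its underside; y along its length, z up. Starts upright on the bench under the rack, in the left, middle or right place (100 mm apart), centre 85-115 mm behind the front edge, y within 0.4 rad of the rack's y.
- weight_handle (a point): Middle of the weight's handle: a round dark-wood bar 16 mm thick, 84 mm long along y, centre line 54 mm above the weight's underside, on two round steel posts 10 mm thick at y = -28 and +28 mm. Between slab and bar is an arch 46 mm wide and 30 mm high (16 to 46 mm above the underside), open to both sides. Axes as weight_mid.
- hook_grip (a point): Pull hook (loose, 0.26 kg), lies flat in the tray, x within 0.06 rad of the tray's y. Point on its handle half-way up, 13 mm above its underside, 15 mm behind the balance point. x runs along the shaft to the hook, y is the way the bent end points, z up. Wooden handle 24 mm wide, 26 mm high, x = -85 to 25 mm; ferrule 18 mm thick to 45 mm; then an 8 mm round rod to the elbow.
- hook_elbow (a point): Elbow of the pull hook, on the rod's axis 190 mm ahead of hook_grip, same axes. Here the 8 mm rod is bent square to +y and ends 32 mm from the axis. The hook is 279 mm long overall.
- tray: Fixed shallow wooden tool tray, 126 mm (its x) by 322 mm (its y), walls 4 mm thick and 15 mm high, floor 4 mm thick. Origin at the centre of its underside, on the bench.
- boards: Fixed pair of pressing boards with sheets between, lying on the bench, 130 mm (its x) by 180 mm (its y, the length), top 18 mm above the bench. Origin at the centre of the underside. Boards and tray lie side by side on the right; either may be the nearer one.
- pigment_jar: Bystander: amber glass jar with steel cap, 46 mm across, 70 mm high, under the rack beside the weight. Origin at the centre of its underside.
- muller: Bystander: small stone muller, 48 mm across, 66 mm high, under the rack beside the weight. Origin at the centre of its underside.
- print_block: Bystander: flat wooden printing block, 45 x 90 x 16 mm, lying on the bench in front of the rack, about 190 mm before the jar. Origin at the centre of its underside.
- brush_pot: Bystander: white pot of brushes, 66 mm across, pot 95 mm and brushes up to 215 mm high, towards the back of the bench. Origin at the centre of its underside.
- mug: Bystander: terracotta mug, 76 mm across, 85 mm high, handle to one side, behind the boards or tray. Origin at the centre of its underside.
- tin: Bystander: flat round tin, 84 mm across, 32 mm high. Origin at the centre of its underside.
Not all that is in view belongs to the job. What is shaped like the part that bears weight_mid but blue or red is not meant. What is shaped like the boards but purple is not meant.

How it is judged:
On the way, in this order (a step that is already met when the one before it is completed fails the run):
1. the hook draws the weight forward while it is still under the rack (contact force between hook and weight above 0.3 N and y of weight_mid in the frame of rack between 0 and 0.065 m), for 0.05 s.
2. the weight stands on the bench wholly clear of the rack's front edge (y of weight_mid in the frame of rack below -0.052 m and height (world z) of weight_mid below 0.037 m), for 0.2 s.
At the end, for the whole second after the job is handed in: The weight stands upright and at rest on the pressing boards, its centre within 20 mm of theirs and its length within 0.2 rad (about 11 degrees) of theirs; the hook lies flat and at rest inside the tool tray; both are released (horizontal distance between weight_mid and boards below 0.02 m and angle between the y axis of weight_mid and the y axis of boards, either way round below 0.2 rad and z of weight_mid in the frame of boards between 0.045 and 0.053 m and angle between weight_mid's own z axis and vertical below 0.06 rad and linear speed of each of weight, hook below 0.02 m/s and x of hook_grip in the frame of tray between -0.055 and 0.055 m and y of hook_grip in the frame of tray between -0.155 and 0.155 m and x of hook_elbow in the frame of tray between -0.062 and 0.062 m and y of hook_elbow in the frame of tray between -0.16 and 0.16 m and height (world z) of hook_grip below 0.023 m and height (world z) of hook_elbow below 0.025 m); the robot touches nothing.
It fails at once if the fingers touch the weight before it is clear of the rack (contact force between the fingers and weight above 0.5 N and y of weight_mid in the frame of rack above -0.045 m and height (world z) of weight_mid below 0.1 m).
It fails at once if the weight is tipped by more than 30 degrees (angle between weight_mid's own z axis and vertical above 0.52 rad).
It fails at once if the weight is dropped onto the boards or the bench (falls free more than 12 mm above the boards) (contact force between weight and anything else below 0.05 N and height (world z) of weight_mid above 0.061 m).
It fails at once if another thing is shifted by more than 30 mm (distance of any of pigment_jar, muller, print_block, brush_pot, mug, tin from where it was at the start of the episode above 0.03 m).
It fails at once if another thing is knocked over (angle between any of pigment_jar, muller, mug, brush_pot's own z axis and vertical above 0.5 rad).
It also fails if it takes over 70 s, if anything falls off the work surface, if the arm or the gripper's body presses on something with over 40 N, if the wrist force passes 120 N, or if a joint passes its speed limit or range.

## Working session

There is one attempt and no reset: what is moved stays moved. The work goes in short steps, Python scripts to look and compute and a shell command to move; the robot and the scene stay as the last step left them, time stands still between calls to the robot, and variables do not carry over. Pictures are saved under pics/ and viewed, at most 10 in all, crops included, and the job is handed in when it is done.

```bash
mkdir -p pics; cat > h.py <<'E'
import numpy as np, cv2
from workcell import bot
from scipy.spatial.transform import Rotation as Ro
def save(n,f): cv2.imwrite(f'pics/{n}.png',cv2.cvtColor(f['img'],cv2.COLOR_RGB2BGR))
def cam(name):
    s=bot.observe(); f=bot.grab_frame(name)
    if name=='wrist':
        T=np.eye(4); T[:3,:3]=Rt(s); T[:3,3]=s['position']
        W=np.linalg.inv(T@np.array(f['tool_from_camera'])); f['_R']=W[:3,:3]; f['_t']=W[:3,3]
    else: f['_R']=np.array(f['R']); f['_t']=np.array(f['t'])
    return f
def Rt(s):
    r=np.array(s['tool_rot'])
    return r if r.shape==(3,3) else Ro.from_euler('xyz',r).as_matrix()
def onz(f,uv,z):
    d=f['_R'].T@np.linalg.solve(np.array(f['intrinsics']),[uv[0],uv[1],1]); c=-f['_R'].T@f['_t']
    return c+d*(z-c[2])/d[2]
def tri(obs):
    A=[];b=[]
    for f,uv in obs:
        d=f['_R'].T@np.linalg.solve(np.array(f['intrinsics']),[uv[0],uv[1],1]); d/=np.linalg.norm(d)
        P=np.eye(3)-np.outer(d,d); A.append(P); b.append(P@(-f['_R'].T@f['_t']))
    return np.linalg.lstsq(np.vstack(A),np.hstack(b),rcond=None)[0]
def proj(f,X):
    p=np.array(f['intrinsics'])@(f['_R']@np.array(X)+f['_t']); return p[:2]/p[2]
E
python3 - <<'E'
from h import *
s=bot.observe(); print(s['clock'],s['position'],s['tool_rot'],bot.tip_reach,s['grip_width'],s['force'])
for n in('top','side'):
    f=cam(n); save(n+'0',f); print(n, (-f['_R'].T@f['_t']).round(3))
    for q in 'rack weight_mid weight_handle hook_grip hook_elbow tray boards pigment_jar muller print_block brush_pot mug tin'.split():
        print(q,[(np.round(d['xyz'],3).tolist(),round(d['conf'],2),proj(f,d['xyz']).round().tolist()) for d in bot.spot_point(q,f)[:3]])
E
```

```text
0.0 [0.27617461 0.56039386 0.30332689] [-3.14045783e+00  1.01905025e-04  2.68374588e+00] 0.0726 0.08525460463805667 [-0.01415926 -0.28043914 -0.40958182]
top [0.335 0.021 1.054]
rack [([0.505, 0.199, 0.0], 0.56, [256.0, 201.0]), ([0.594, 0.317, 0.059], 0.21, [212.0, 165.0])]
weight_mid [([0.522, -0.02, 0.025], 0.83, [332.0, 196.0]), ([0.595, 0.313, 0.03], 0.65, [216.0, 168.0]), ([0.796, 0.323, 0.032], 0.65, [217.0, 101.0])]
weight_handle [([0.521, -0.017, 0.055], 0.85, [331.0, 194.0]), ([0.796, 0.325, 0.055], 0.84, [214.0, 97.0])]
hook_grip [([0.622, -0.336, 0.019], 0.63, [441.0, 165.0])]
hook_elbow [([0.605, -0.143, 0.015], 0.92, [374.0, 169.0])]
tray [([0.611, -0.276, -0.002], 0.71, [418.0, 170.0])]
boards [([0.41, -0.245, 0.002], 0.97, [409.0, 237.0]), ([0.178, -0.329, -0.002], 0.75, [441.0, 323.0])]
pigment_jar [([0.384, 0.312, 0.0], 0.78, [214.0, 242.0])]
muller []
print_block []
brush_pot [([0.808, -0.02, -0.004], 0.72, [333.0, 105.0]), ([0.504, 0.203, 0.001], 0.34, [254.0, 202.0])]
mug [([0.757, -0.276, 0.002], 0.6, [418.0, 122.0]), ([0.81, -0.022, -0.003], 0.58, [334.0, 104.0
[... 454 characters left out ...]
.327, 0.057], 0.64, [191.0, 261.0])]
hook_grip [([0.756, -0.284, 0.002], 0.7, [261.0, 148.0]), ([0.776, -0.149, 0.0], 0.62, [247.0, 170.0]), ([0.625, -0.335, 0.018], 0.58, [298.0, 139.0])]
hook_elbow [([0.601, -0.142, 0.014], 0.58, [295.0, 173.0])]
tray [([0.61, -0.273, -0.001], 0.85, [300.0, 154.0]), ([0.494, 0.297, -0.0], 0.15, [305.0, 279.0])]
boards [([0.406, -0.252, 0.002], 0.7, [355.0, 161.0])]
pigment_jar []
muller [([0.496, 0.295, -0.001], 0.69, [304.0, 279.0])]
print_block [([0.394, 0.098, 0.004], 0.66, [349.0, 230.0])]
brush_pot [([0.81, -0.025, -0.003], 0.93, [227.0, 193.0])]
mug [([0.756, -0.281, 0.002], 0.75, [261.0, 148.0])]
tin [([0.776, -0.152, -0.001], 0.69, [247.0, 170.0])]
```

View pics/top0.png

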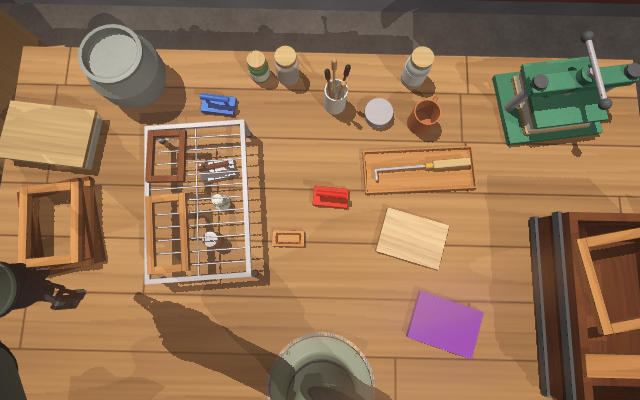

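View pics/side0.png

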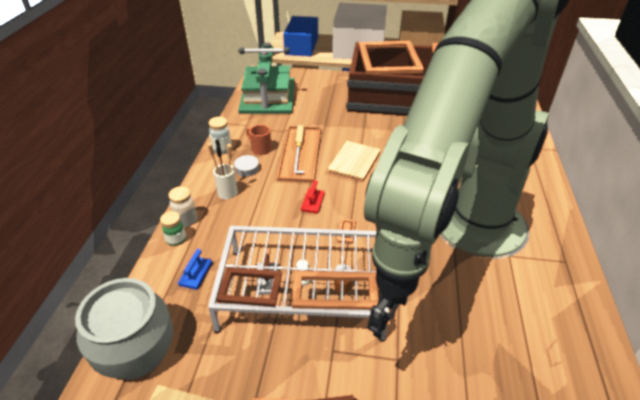

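The real dark weight is at top-picture pixel (218,168), under the rack at its +x place. The red (331,197) and blue (217,104) ones are decoys. The tray is at (418,170) with the hook's tip turned towards -x, and the boards are at (412,238). Next I'll fit the rectangles and move the wrist to look down at the weight.

```bash
cat >> h.py <<'E'
def go(p,yaw=None,s=None):
    "print tool-axis shift (mm) after the turn wz, to reach TCP p with tool straight down"
    s=s or bot.observe(); R=Rt(s); 
    if yaw is None: yaw=np.arctan2(R[1,0],R[0,0])
    G=Ro.from_euler('xyz',[np.pi,0,yaw]).as_matrix()
    w=Ro.from_matrix(R.T@G).as_rotvec(); d=G.T@(np.array(p)-s['position'])*1000
    print('turn',w.round(3),'then shift',d.round(1),'clock',round(s['clock'],2),'force',np.round(s['force'],1))
def rect(f,q,z,near=None,reg=None):
    ds=[reg] if reg is not None else [d['region'] for d in bot.trace(q,f)]
    for m in ds:
        c=max(cv2.findContours(m.astype(np.uint8),0,2)[0],key=cv2.contourArea).reshape(-1,2)
        P=np.array([onz(f,u,z)[:2] for u in cv2.convexHull(c).reshape(-1,2).astype(float)])
        r=cv2.minAreaRect((P*1000).astype(np.float32)); b=cv2.boxPoints(r)
        e=[b[1]-b[0],b[2]-b[1]]; e=max(e,key=np.linalg.norm)
        print(q,'c',np.round(r[0],1),'size',np.round(r[1],1),'long axis deg',round(np.degrees(np.arctan2(e[1],e[0]))%180,1))
E
python3 - <<'E'
from h import *
for n in ('top',):
    f=cam(n)
    rect(f,'boards',.018); rect(f,'tray',.015); rect(f,'rack',.104)
go([.60,.20,.36],np.pi/2)
E
```

```text
boards c [ 177.5 -333.4] size [185.7 132.1] long axis deg 72.7
boards c [ 407.8 -248.5] size [182.2 134.2] long axis deg 75.1
tray c [ 608.2 -272.2] size [128.7 324.2] long axis deg 94.0
rack c [492.9 331.3] size [424.7 290.6] long axis deg 5.7
turn [-0.     0.     1.113] then shift [-360.6  323.8  -56.1] clock 1.6 force [ 0.6  0.4 -0.2]
```

```bash
python3 -m jog '[[[0,0,-14,0,0,0.14,1],[0,0,-14,0,0,0.14,1],[0,0,-14,0,0,0.14,1],[0,0,-14,0,0,0.14,1],[0,0,0,0,0,0.14,1]]]'
python3 -m jog '[[[0,0,0,0,0,0.14,1],[0,0,0,0,0,0.14,1],[0,0,0,0,0,0.13,1],[0,0,0,0,0,0,1],[-30,27,0,0,0,0,1]]]'
python3 -m jog '[[[-30,27,0,0,0,0,1],[-30,27,0,0,0,0,1],[-30,27,0,0,0,0,1],[-30,27,0,0,0,0,1],[-30,27,0,0,0,0,1]]]'
python3 -m jog '[[[-30,27,0,0,0,0,1],[-30,27,0,0,0,0,1],[-30,27,0,0,0,0,1],[-30,27,0,0,0,0,1],[-30,27,0,0,0,0,1]]]'
python3 -m jog '[[[-30,27,0,0,0,0,1],[0,0,0,0,0,0,1]]]'
python3 - <<'E'
from h import *
go([.60,.20,.36],np.pi/2)
f=cam('wrist'); save('w1',f)
print((-f['_R'].T@f['_t']).round(3), f['_R'].round(2).tolist())
for q in('weight_mid','weight_handle','muller','pigment_jar'):
  print(q,[(np.round(d['xyz'],3).tolist(),round(d['conf'],2),proj(f,d['xyz']).round().tolist()) for d in bot.spot_point(q,f)[:3]])
E
```

```text
clock: 2.1
position: [0.2765, 0.5611, 0.3618]
tool_rot: [3.14, -0.002, 1.978]
force: [0.7, -0.1, -0.8]
grip_width: 0.0853
finger_force: 0.0
clock: 2.6
position: [0.2997, 0.5337, 0.3592]
tool_rot: [-3.14, -0.001, 1.585]
force: [1.1, -0.3, -0.4]
grip_width: 0.0856
finger_force: 0.0
clock: 3.1
position: [0.4397, 0.3798, 0.3601]
tool_rot: [3.141, -0.0, 1.579]
force: [0.4, -0.3, -0.5]
grip_width: 0.0853
finger_force: 0.0
clock: 3.6
position: [0.5752, 0.2302, 0.36]
tool_rot: [3.142, -0.0, 1.579]
force: [0.3, 0.6, 0.4]
grip_width: 0.0852
finger_force: 0.0
clock: 3.8
position: [0.6041, 0.1962, 0.3598]
tool_rot: [3.14, 0.002, 1.572]
force: [-1.2, -0.1, -0.4]
grip_width: 0.0851
finger_force: 0.0
turn [0.001 0.002 0.001] then shift [ 3.8 -4.1 -0.2] clock 3.8 force [-1.2 -0.1 -0.4]
[0.604 0.272 0.429] [[1.0, -0.0, 0.0], [-0.0, -0.95, 0.3], [0.0, -0.3, -0.95]]
weight_mid [([0.596, 0.315, 0.032], 0.85, [313.0, 63.0]), ([0.798, 0.325, 0.031], 0.8, [488.0, 54.0]), ([0.522, -0.014, 0.029], 0.75, [264.0, 304.0])]
weight_handle [([0.524, -0.02, 0.054], 0.9, [263.0, 319.0]), ([0.594, 0.312, 0.057], 0.62, [310.0, 64.0]), ([0.796, 0.322, 0.055], 0.56, [496.0, 54.0])]
muller [([0.499, 0.295, -0.002], 0.77, [238.0, 83.0])]
pigment_jar [([0.39, 0.305, 0.002], 0.64, [151.0, 75.0])]
```

View pics/w1.png

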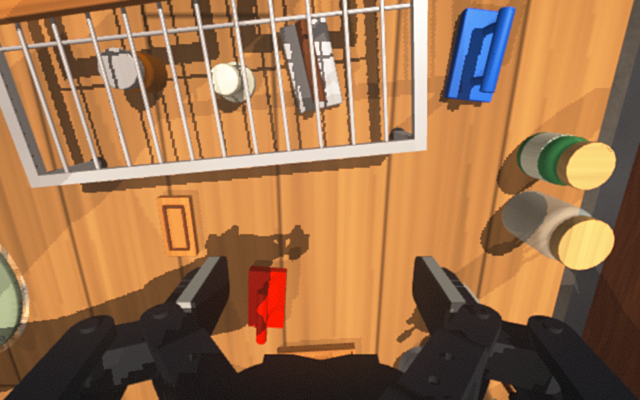

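The picture shows the weight's slab with its near end at about (298,113) to (341,103) and its far end at about (284,28) to (328,18). The rack's front bar runs from (35,183) to (427,148), and there is free space to the right of the weight.

```bash
python3 - <<'E'
from h import *
f=cam('wrist')
c=[onz(f,u,.016) for u in((298,113),(341,103),(328,18),(284,28))]
print(np.round(c,3)[:,:2].tolist(), np.mean(c,0).round(3))
d=(c[3]+c[2]-c[0]-c[1]); print('weight axis deg',np.degrees(np.arctan2(d[1],d[0])))
for u in ((35,186),(427,151)): print('edge',onz(f,u,.095).round(3))
m=max(bot.trace('weight_mid',f),key=lambda d:-abs(np.argwhere(d['region']).mean(0)-[65,313]).sum())['region']
rect(f,'w',.016,reg=m)
h=bot.spot_point('rack',f); print([(np.round(x['xyz'],3),x['conf']) for x in h])
go([.622,-.30,.30],np.pi/2+.07)
E
```

```text
[[0.572, 0.266], [0.626, 0.279], [0.609, 0.373], [0.557, 0.363]] [0.591 0.32  0.016]
weight axis deg 99.62739060604348
edge [0.288 0.19  0.095]
edge [0.713 0.231 0.095]
w c [582.9 311.1] size [ 34.1 101.1] long axis deg 102.5
[(array([0.503, 0.205, 0.003]), 0.67)]
turn [ 0.    -0.    -0.065] then shift [-502.7  -14.1   60.1] clock 4.2 force [ 0.6  0.1 -0.2]
```

```bash
python3 -m jog '[[[-50,-1,6,0,0,-0.06,1],[-50,-1,6,0,0,0,1],[-50,-1,6,0,0,0,1],[-50,-1,6,0,0,0,1],[-50,-1,6,0,0,0,1]]]'
python3 -m jog '[[[-50,-1,6,0,0,0,1],[-50,-1,6,0,0,0,1],[-50,-1,6,0,0,0,1],[-50,-1,6,0,0,0,1],[-50,-1,6,0,0,0,1]]]'
cat > hk.py <<'E'
from h import *
f=cam('wrist'); g=cam('top'); s=cam('side')
P={}
for q in ('hook_grip','hook_elbow'):
    o=[]
    for F,n in((f,'w'),(g,'t'),(s,'s')):
        ds=[d for d in bot.spot_point(q,F) if d['conf']>.3]
        for d in ds[:2]: print(q,n,np.round(d['xyz'],4),round(d['conf'],2))
        ds=[d for d in ds if abs(d['xyz'][2]-.017)<.012]
        if ds: o.append((F,proj(F,ds[0]['xyz'])))
    P[q]=tri(o); print(q,'tri',P[q].round(4))
d=P['hook_elbow']-P['hook_grip']; print('len',np.linalg.norm(d),'deg',np.degrees(np.arctan2(d[1],d[0])))
save('w_'+str(int(f['shot'])),f); print('shot',f['shot'])
E
python3 hk.py; python3 - <<'E'
from h import *
f=cam('wrist'); rect(f,'tray',.015)
go([.622,-.30,.30],np.pi/2+.07)
E
```

```text
clock: 4.7
position: [0.6088, -0.0477, 0.3302]
tool_rot: [3.141, -0.0, 1.635]
force: [1.1, -0.3, -0.6]
grip_width: 0.0856
finger_force: 0.0
clock: 5.2
position: [0.6197, -0.2957, 0.3003]
tool_rot: [3.141, -0.0, 1.635]
force: [1.8, 1.0, -0.5]
grip_width: 0.0854
finger_force: 0.0
hook_grip w [ 0.6229 -0.332   0.0204] 0.68
hook_grip t [0.591  0.3144 0.0275] 0.67
hook_grip t [ 0.6222 -0.3321  0.0158] 0.65
hook_grip s [ 0.6245 -0.3342  0.0152] 0.6
hook_grip tri [0.5439 0.0411 0.4277]
hook_elbow w [ 0.6029 -0.1434  0.0144] 0.83
hook_elbow t [ 0.6033 -0.1451  0.0163] 0.56
hook_elbow s [ 0.6028 -0.1437  0.0154] 0.75
hook_elbow tri [ 0.6031 -0.1443  0.0155]
len 0.45579217828654284 deg -72.30649411196556
shot 6
tray c [ 613.4 -283.3] size [ 34.1 287.8] long axis deg 99.6
tray c [ 609.  -277.2] size [126.8 313.8] long axis deg 94.0
turn [ 0.    -0.    -0.006] then shift [-6.7  1.6  0.6] clock 5.75 force [-0.9  0.2  0. ]
```

```bash
python3 -m jog '[[[0,0,0,0,0,-0.04,1],[-38,0,0,0,0,0,1],[0,0,0,0,0,0,1]]]'
python3 - <<'E'
from h import *
go([.623,-.333,.08],np.pi/2+.105)
E
```

```text
clock: 6.05
position: [0.6228, -0.336, 0.3006]
tool_rot: [-3.141, 0.003, 1.671]
force: [-1.1, -1.4, -0.5]
grip_width: 0.0856
finger_force: 0.0
turn [-0.     0.003 -0.005] then shift [  3.    0.6 220.6] clock 6.05 force [-1.1 -1.4 -0.5]
```

```bash
python3 -m jog '[[[3,0,40,0,0,0,0.55],[0,0,40,0,0,0,0.55],[0,0,40,0,0,0,0.55],[0,0,40,0,0,0,0.55],[0,0,35,0,0,0,0.55]]]'
python3 -m jog '[[[0,0,12,0,0,0,0.55],[0,0,8,0,0,0,0.55],[0,0,5,0,0,0,0.55],[0,0,0,0,0,0,0.55]]]'
python3 - <<'E'
from h import *
go([.623,-.333,.08],np.pi/2+.105)
f=cam('wrist'); save('w2',f)
E
```

```text
clock: 6.55
position: [0.6231, -0.3285, 0.1035]
tool_rot: [-3.141, -0.0, 1.674]
force: [1.0, 0.5, 0.5]
grip_width: 0.0468
finger_force: 0.0
clock: 6.95
position: [0.6237, -0.3294, 0.0813]
tool_rot: [3.141, 0.001, 1.674]
force: [0.2, 0.3, -0.1]
grip_width: 0.0471
finger_force: 0.0
turn [ 0.001  0.001 -0.002] then shift [-3.5 -1.1  1.3] clock 6.95 force [ 0.2  0.3 -0.1]
```

View pics/w2.png

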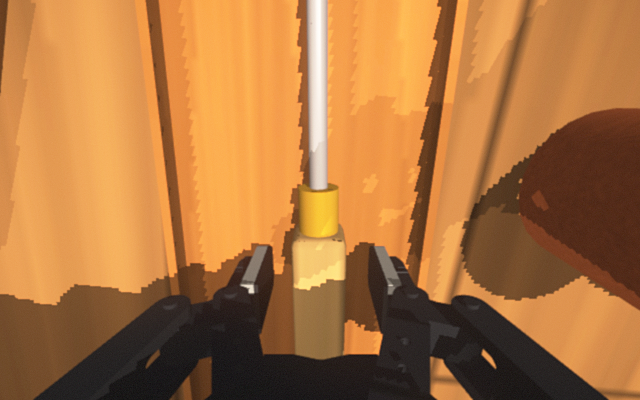

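The handle stands midway between the pads, around (320,290), and the rod runs straight up the picture. I'll close and lift a little.

```bash
python3 -m jog '[[[0,0,0,0,0,0,0],[0,0,0,0,0,0,0],[0,0,0,0,0,0,0],[0,0,0,0,0,0,0],[0,0,0,0,0,0,0]]]' 80
python3 -m jog '[[[0,0,-10,0,0,0,0],[0,0,-40,0,0,0,0],[0,0,-50,0,0,0,0],[0,0,-50,0,0,0,0],[0,0,0,0,0,0,0]]]'
python3 hk.py
python3 - <<'E'
from h import *
go([.615,0,.20],np.pi/2+.105)
E
```

```text
clock: 7.5
position: [0.6238, -0.3295, 0.0817]
tool_rot: [3.14, 0.001, 1.674]
force: [-1.3, 1.5, 8.2]
grip_width: 0.0227
finger_force: 79.4
clock: 8.0
position: [0.6251, -0.3308, 0.2385]
tool_rot: [3.133, 0.005, 1.673]
force: [1.0, -1.4, -1.9]
grip_width: 0.0222
finger_force: 79.3
hook_grip w [ 0.6244 -0.3352  0.1749] 0.68
hook_grip t [ 0.6249 -0.3325  0.1684] 0.8
hook_grip s [ 0.6235 -0.3355  0.1652] 0.68
turn [-0.002 -0.001 -0.002] then shift [327.9  26.8  28.9] clock 8.3 force [-1.  -0.5 -2.5]Traceback (most recent call last):
  File "hk.py", line 11, in <module>
    P[q]=tri(o); print(q,'tri',P[q].round(4))
         ~~~^^^
  File "h.py", line 23, in tri
    return np.linalg.lstsq(np.vstack(A),np.hstack(b),rcond=None)[0]
                           ~~~~~~~~~^^^
    return _nx.concatenate(arrs, 0, dtype=dtype, casting=casting)
           ~~~~~~~~~~~~~~~^^^^^^^^^^^^^^^^^^^^^^^^^^^^^^^^^^^^^^^
ValueError: need at least one array to concatenate
```

```bash
python3 -m jog '[[[45,6,5,0,0,-0.026,0],[45,6,5,0,0,0,0],[45,6,5,0,0,0,0],[45,6,5,0,0,0,0],[45,6,5,0,0,0,0]]]'
python3 -m jog '[[[45,30,5,0,0,0,0],[45,30,5,0,0,0,0],[0,0,0,0,0,0,0],[0,0,0,0,0,0,0]]]'
cat > hk.py <<'E'
from h import *
s0=bot.observe(); F={n:cam(n) for n in('wrist','top','side')}
R=Rt(s0); p=s0['position']; pred=p+R@np.array([.187,-.0016,.066]); print('pred',pred.round(4),s0['tool_rot'],p.round(4))
o=[]
for n,f in F.items():
    for d in bot.spot_point('hook_elbow',f):
        if np.linalg.norm(np.array(d['xyz'])-pred)<.03:
            print(n,np.round(d['xyz'],4),round(d['conf'],2)); o.append((f,proj(f,d['xyz']))); break
if len(o)>1:
    E=tri(o); print('tri',E.round(4),'in tool',(R.T@(E-p)*1000).round(1))
o=[]
for n,f in F.items():
  for q in('weight_mid','weight_handle'):
    for d in bot.spot_point(q,f):
        x=np.array(d['xyz'])
        if abs(x[0]-.594)<.04 and x[1]>.05: print(q,n,x.round(4),round(d['conf'],2))
E
python3 hk.py
python3 - <<'E'
from h import *
go([.683,-.006,.097],1.70)
E
```

```text
clock: 8.8
position: [0.6246, -0.1005, 0.2042]
tool_rot: [-3.14, -0.0, 1.7]
force: [0.8, 1.5, -2.2]
grip_width: 0.0222
finger_force: 79.1
clock: 9.2
position: [0.6691, -0.0116, 0.1946]
tool_rot: [-3.139, 0.0, 1.702]
force: [-0.3, -0.4, -2.5]
grip_width: 0.0223
finger_force: 79.3
pred [0.6429 0.1735 0.1286] [-3.13939543e+00  4.55188184e-05  1.70210055e+00] [ 0.6691 -0.0116  0.1946]
top [0.6462 0.1659 0.1312] 0.54
side [0.6467 0.1717 0.13  ] 0.59
tri [0.6483 0.1668 0.1253] in tool [179.6   2.8  69.3]
weight_mid top [0.5931 0.314  0.0265] 0.73
weight_handle top [0.5933 0.3128 0.0589] 0.76
weight_mid side [0.5955 0.3139 0.031 ] 0.58
weight_handle side [0.5878 0.3114 0.0528] 0.87
turn [ 0. -0. -0.] then shift [ 5.4 14.4 99.2] clock 9.8 force [ 0.3 -0.  -1.5]
```

```bash
python3 -m jog '[[[1,5,25,0,0,0,0],[1,5,25,0,0,0,0],[1,4,25,0,0,0,0],[1,0,21,0,0,0,0],[0,0,0,0,0,0,0]]]'
python3 hk.py
python3 - <<'E'
from h import *
f=cam('wrist'); save('w3',f); go([.665,.135,.0985],1.70)
E
```

```text
clock: 10.3
position: [0.6813, -0.007, 0.0973]
tool_rot: [-3.137, -0.0, 1.7]
force: [-0.1, 0.4, -2.4]
grip_width: 0.0226
finger_force: 79.3
pred [0.6554 0.1782 0.0314] [-3.13726553e+00 -4.76691032e-04  1.70000984e+00] [ 0.6813 -0.007   0.0973]
side [0.6596 0.1775 0.0357] 0.6
weight_mid side [0.5918 0.3116 0.0317] 0.69
weight_handle side [0.5904 0.3116 0.0549] 0.84
turn [ 0.  0. -0.] then shift [143.3   0.7   1.8] clock 10.95 force [ 0.2 -0.3 -3.1]
```

View pics/w3.png

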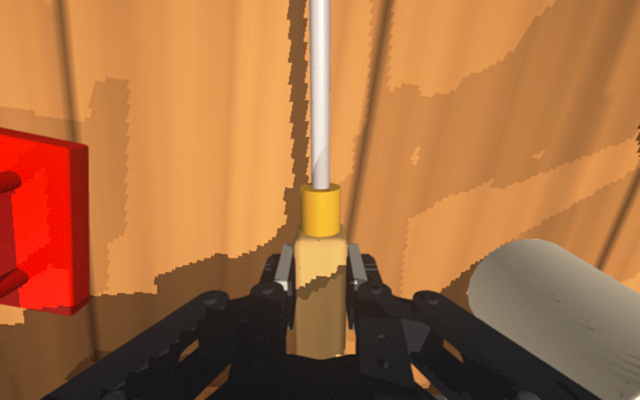

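The hook is held straight in the jaws, and the red decoy (left, 40,220) and brush pot (right, 550,300) are clear. I'll advance under the rack.

```bash
python3 -m jog '[[[28,0,0,0,0,0,0],[28,0,0,0,0,0,0],[28,0,0,0,0,0,0],[20,0,0,0,0,0,0],[0,0,0,0,0,0,0]]]'
python3 -m jog '[[[16,0,0,0,0,0,0],[16,0,0,0,0,0,0],[7,0,0,0,0,0,0],[0,0,0,0,0,0,0]]]'
python3 hk.py
python3 - <<'E'
from h import *
f=cam('top'); g=cam('side')
a=cv2.resize(f['img'][110:250,130:290],None,fx=3,fy=3,interpolation=cv2.INTER_CUBIC)
b=cv2.resize(g['img'][220:320,200:330],None,fx=3.2,fy=4.2,interpolation=cv2.INTER_CUBIC)[:420]
im=np.hstack([a[:420],b[:420,:320]]); cv2.imwrite('pics/m1.png',im[...,::-1])
E
```

```text
clock: 11.45
position: [0.6689, 0.1, 0.1]
tool_rot: [-3.141, -0.002, 1.704]
force: [-0.3, 0.7, -2.4]
grip_width: 0.0222
finger_force: 79.4
clock: 11.85
position: [0.6641, 0.1363, 0.1]
tool_rot: [-3.141, -0.001, 1.702]
force: [0.5, 0.2, -3.1]
grip_width: 0.0226
finger_force: 79.4
pred [0.6381 0.3215 0.0341] [-3.14149763e+00 -5.86430269e-04  1.70159420e+00] [0.6641 0.1363 0.1   ]
side [0.6415 0.3211 0.033 ] 0.74
weight_mid side [0.5948 0.3122 0.029 ] 0.65
weight_handle side [0.5907 0.3123 0.0529] 0.57
```

View pics/m1.png

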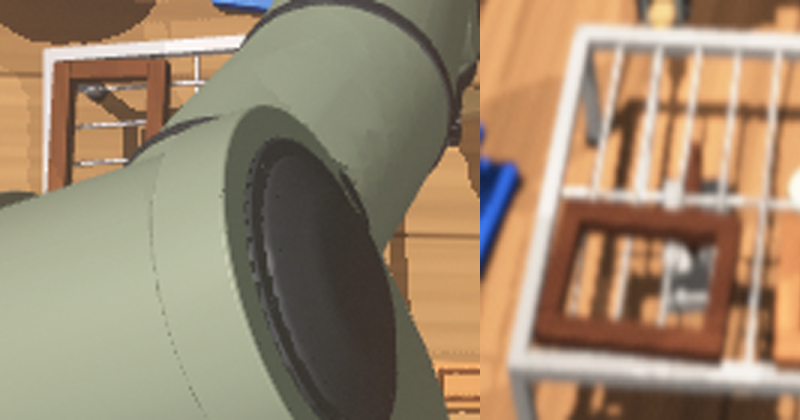

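```bash
python3 -m jog '[[[0,-9,1,0,0,0,0],[0,-9,1,0,0,0,0],[0,-9,0,0,0,0,0],[0,0,0,0,0,0,0]]]'
python3 -m jog '[[[-6,0,0,0,0,0,0],[-6,0,0,0,0,0,0],[-6,0,0,0,0,0,0],[-6,0,0,0,0,0,0],[-6,0,0,0,0,0,0]]]'
python3 hk.py
```

```text
clock: 12.95
position: [0.6362, 0.131, 0.0982]
tool_rot: [-3.14, -0.0, 1.7]
force: [-0.1, 0.0, -2.8]
grip_width: 0.0222
finger_force: 79.4
clock: 13.45
position: [0.6415, 0.1011, 0.0981]
tool_rot: [-3.141, -0.0, 1.7]
force: [-1.3, 3.7, -2.9]
grip_width: 0.0224
finger_force: 79.4
pred [0.6159 0.2863 0.0321] [-3.14149849e+00 -3.90472437e-04  1.69971571e+00] [0.6415 0.1011 0.0981]
side [0.6163 0.2843 0.0271] 0.68
weight_mid side [0.5972 0.3    0.0299] 0.76
weight_handle side [0.5941 0.2999 0.0546] 0.92
```

The pull reads 3.7 N and the weight has moved about 12 mm, so the hook is in the arch.

```bash
python3 -m jog '[[[-9,0,0,0,0,0,0],[-9,0,0,0,0,0,0],[-9,0,0,0,0,0,0],[-9,0,0,0,0,0,0],[-9,0,0,0,0,0,0]]]'
python3 hk.py
python3 -m jog '[[[-9,0,0,0,0,0,0],[-9,0,0,0,0,0,0],[-9,0,0,0,0,0,0],[-9,0,0,0,0,0,0],[-9,0,0,0,0,0,0]]]'
python3 hk.py
```

```text
clock: 14.55
position: [0.6473, 0.0557, 0.0981]
tool_rot: [3.142, -0.0, 1.699]
force: [0.2, 3.5, -2.7]
grip_width: 0.0221
finger_force: 79.4
pred [0.6218 0.241  0.0322] [ 3.14158742e+00 -3.01141657e-05  1.69935863e+00] [0.6473 0.0557 0.0981]
side [0.6236 0.2396 0.0341] 0.82
weight_mid side [0.602  0.2549 0.0283] 0.65
weight_handle side [0.6019 0.2506 0.056 ] 0.92
clock: 15.65
position: [0.6531, 0.0111, 0.0981]
tool_rot: [-3.142, -0.0, 1.699]
force: [-0.9, 3.2, -2.6]
grip_width: 0.0224
finger_force: 79.4
pred [0.6275 0.1963 0.0321] [-3.14153525e+00 -5.79181146e-05  1.69933346e+00] [0.6531 0.0111 0.0981]
weight_mid side [0.6086 0.2094 0.0292] 0.7
weight_handle side [0.61   0.209  0.0545] 0.74
```

```bash
python3 -m jog '[[[-12,0,0,0,0,0,0],[-12,0,0,0,0,0,0],[-12,0,0,0,0,0,0],[-12,0,0,0,0,0,0],[-12,0,0,0,0,0,0]]]'
python3 -m jog '[[[-3,0,0,0,0,0,0],[0,0,0,0,0,0,0],[4,0,0,0,0,0,0],[4,0,0,0,0,0,0],[0,0,0,0,0,0,0]]]'
python3 hk.py
python3 - <<'E'
from h import *
f=cam('wrist'); save('w4',f); rect(f,'weight_mid',.016)
E
```

```text
clock: 16.75
position: [0.6608, -0.0487, 0.0981]
tool_rot: [-3.142, 0.0, 1.699]
force: [-0.4, 3.4, -2.9]
grip_width: 0.0223
finger_force: 79.4
clock: 17.25
position: [0.6601, -0.041, 0.0981]
tool_rot: [-3.142, -0.0, 1.701]
force: [0.3, -0.1, -2.7]
grip_width: 0.0224
finger_force: 79.4
pred [0.6341 0.1443 0.0322] [-3.14157098e+00 -4.87454814e-04  1.70135774e+00] [ 0.6601 -0.041   0.0981]
side [0.6349 0.1452 0.0324] 0.59
weight_mid side [0.6187 0.1481 0.0302] 0.91
weight_handle side [0.6145 0.1428 0.0534] 0.74
weight_mid c [526.8 -18.5] size [105.7  63.2] long axis deg 85.4
```

View pics/w4.png

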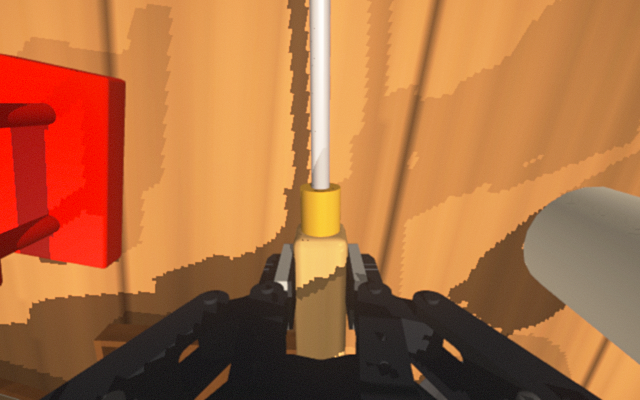

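The weight is clear of the rack (net says y about -0.072 in the rack frame), and the hook is slack in the arch. I'll slip it out sideways, lift it and carry it to the tray.

```bash
python3 -m jog '[[[0,8,0,0,0,0,0],[0,10,0,0,0,0,0],[0,12,0,0,0,0,0],[0,5,0,0,0,0,0],[0,0,0,0,0,0,0]]]'
python3 -m jog '[[[0,0,-25,0,0,0,0],[0,0,-40,0,0,0,0],[0,0,-40,0,0,0,0],[0,0,0,0,0,0.026,0]]]'
python3 - <<'E'
from h import *
go([.624,-.330,.15],1.674)
f=cam('side')
for q in('weight_mid','weight_handle'): print([np.round(d['xyz'],3) for d in bot.spot_point(q,f)])
E
```

```text
clock: 18.45
position: [0.6954, -0.0377, 0.0979]
tool_rot: [3.141, 0.0, 1.7]
force: [-0.8, 0.0, -2.4]
grip_width: 0.0227
finger_force: 79.4
clock: 18.85
position: [0.6966, -0.0386, 0.2088]
tool_rot: [3.134, 0.001, 1.673]
force: [1.2, -0.4, -2.7]
grip_width: 0.0225
finger_force: 79.7
turn [ 0.007  0.001 -0.001] then shift [-282.4 -102.2   58.8] clock 18.85 force [ 1.2 -0.4 -2.7]
[array([ 0.523, -0.016,  0.031]), array([0.618, 0.146, 0.03 ]), array([0.797, 0.329, 0.031])]
[array([0.794, 0.326, 0.058]), array([0.615, 0.144, 0.054]), array([ 0.518, -0.018,  0.056])]
```

```bash
python3 -m jog '[[[-28,-34,0,0,0,0,0],[-28,-34,0,0,0,0,0],[-28,-34,0,0,0,0,0],[-40,0,0,0,0,0,0],[-40,0,0,0,0,0,0]]]'
python3 -m jog '[[[-40,0,0,0,0,0,0],[-40,0,10,0,0,0,0],[-38,0,20,0,0,0,0],[0,0,15,0,0,0,0],[0,0,0,0,0,0,0]]]'
python3 - <<'E'
from h import *
go([.624,-.330,.083],1.674)
E
```

```text
clock: 19.5
position: [0.609, -0.2125, 0.202]
tool_rot: [-3.14, -0.001, 1.675]
force: [1.1, 0.6, -2.9]
grip_width: 0.0221
finger_force: 79.7
clock: 20.0
position: [0.6203, -0.3291, 0.1541]
tool_rot: [-3.136, -0.003, 1.673]
force: [-1.2, 1.3, -3.3]
grip_width: 0.0224
finger_force: 79.7
turn [-0.005 -0.003 -0.001] then shift [-1.3  3.6 71.1] clock 20.0 force [-1.2  1.3 -3.3]
```

```bash
python3 -m jog '[[[-1,3,25,0,0,0,0],[0,0,25,0,0,0,0],[0,0,12,0,0,0,0],[0,0,6,0,0,0,0],[0,0,0,0,0,0,0]]]'
python3 -m jog '[[[0,0,2,0,0,0,0],[0,0,2,0,0,0,0],[0,0,0,0,0,0,0]]]'
```

```text
clock: 20.5
position: [0.6254, -0.3292, 0.09]
tool_rot: [-3.141, -0.0, 1.674]
force: [-0.1, -0.8, -2.4]
grip_width: 0.0224
finger_force: 79.8
clock: 20.8
position: [0.6255, -0.3296, 0.0865]
tool_rot: [3.141, 0.0, 1.674]
force: [-0.1, -0.4, -2.6]
grip_width: 0.0224
finger_force: 79.8
```

```bash
python3 -m jog '[[[0,0,2,0,0,0,0],[0,0,1,0,0,0,0],[0,0,0,0,0,0,0]]]'
python3 -m jog '[[[0,0,1,0,0,0,0],[0,0,1,0,0,0,0],[0,0,0,0,0,0,0]]]'
```

```text
clock: 21.1
position: [0.6254, -0.3296, 0.083]
tool_rot: [-3.141, -0.0, 1.674]
force: [-0.2, -0.4, -1.9]
grip_width: 0.0226
finger_force: 79.8
clock: 21.4
position: [0.6254, -0.3297, 0.0817]
tool_rot: [3.141, -0.0, 1.674]
force: [-3.2, 2.5, 6.6]
grip_width: 0.0227
finger_force: 81.0
```

Contact with the tray floor. I'll release and rise.

```bash
python3 -m jog '[[[0,0,0,0,0,0,0.5],[0,0,0,0,0,0,0.5],[0,0,0,0,0,0,0.5],[0,0,0,0,0,0,0.5],[0,0,-8,0,0,0,0.5]]]'
python3 -m jog '[[[0,0,-20,0,0,0,0.5],[0,0,-40,0,0,0,0.5],[0,0,-45,0,0,0,1],[0,0,-45,0,0,0,1],[0,0,0,0,0,0,1]]]'
python3 - <<'E'
from h import *
F=[cam(n) for n in('wrist','top','side')]
for q in('hook_grip','hook_elbow'):
  for f in F:
    for d in bot.spot_point(q,f):
      if d['conf']>.4: print(q,np.round(d['xyz'],3),round(d['conf'],2))
rect(F[1],'tray',.015)
go([.617,.06,.25],1.72)
E
```

```text
clock: 21.9
position: [0.6249, -0.3293, 0.0884]
tool_rot: [-3.14, -0.001, 1.674]
force: [-0.7, 1.4, -0.2]
grip_width: 0.0428
finger_force: 0.0
clock: 22.4
position: [0.6271, -0.3311, 0.2477]
tool_rot: [3.133, 0.005, 1.673]
force: [0.3, -0.3, -0.5]
grip_width: 0.0835
finger_force: 0.0
hook_grip [ 0.626 -0.331  0.019] 0.63
hook_grip [ 0.626 -0.335  0.016] 0.85
hook_grip [ 0.624 -0.336  0.019] 0.7
hook_elbow [ 0.608 -0.144  0.016] 0.87
tray c [ 607.4 -261.2] size [131.4 304.1] long axis deg 93.4
turn [-0.001 -0.    -0.046] then shift [386.5  49.8 -11.5] clock 22.9 force [ 0.5  0.7 -0.2]
```

```bash
python3 -m jog '[[[48,6,0,0,0,-0.046,1],[48,6,0,0,0,0,1],[48,6,0,0,0,0,1],[48,6,0,0,0,0,1],[48,6,0,0,0,0,1]]]'
python3 -m jog '[[[48,6,0,0,0,0,1],[48,6,0,0,0,0,1],[48,6,0,0,0,0,1],[0,0,0,0,0,0,1],[0,0,0,0,0,0,1]]]'
python3 - <<'E'
from h import *
f=cam('wrist'); save('w5',f); rect(f,'weight_mid',.016)
T=[cam('top'),cam('side')]
o={'weight_mid':[],'weight_handle':[]}
for F in [f]+T:
  for q in o:
    for d in bot.spot_point(q,F):
      x=np.array(d['xyz'])
      if np.linalg.norm(x[:2]-[.616,.146])<.04: print(q,x.round(4),round(d['conf'],2)); o[q].append((F,proj(F,x))); break
for q in o:
  if len(o[q])>1: print(q,'tri',tri(o[q]).round(4))
go([.617,.146,.13],1.72)
E
```

```text
clock: 23.4
position: [0.6213, -0.086, 0.239]
tool_rot: [-3.141, -0.0, 1.72]
force: [2.6, -0.3, 1.0]
grip_width: 0.0855
finger_force: 0.0
clock: 23.9
position: [0.618, 0.0583, 0.2389]
tool_rot: [-3.141, 0.0, 1.722]
force: [-0.5, -0.7, 0.5]
grip_width: 0.0854
finger_force: 0.0
weight_mid c [618.  148.9] size [ 55.4 100.4] long axis deg 97.7
weight_mid c [523.2 -12.7] size [103.8  58.1] long axis deg 85.0
weight_mid [0.6207 0.1469 0.0344] 0.66
weight_handle [0.62   0.1502 0.0534] 0.7
weight_mid [0.6179 0.148  0.03  ] 0.82
weight_handle [0.6174 0.1442 0.0549] 0.65
weight_mid tri [0.6197 0.1469 0.0286]
weight_handle tri [0.6178 0.1494 0.0598]
turn [ 0.     0.    -0.001] then shift [ 88.3  12.1 109.1] clock 24.4 force [0.5 0.2 0.1]
```

View pics/w5.png

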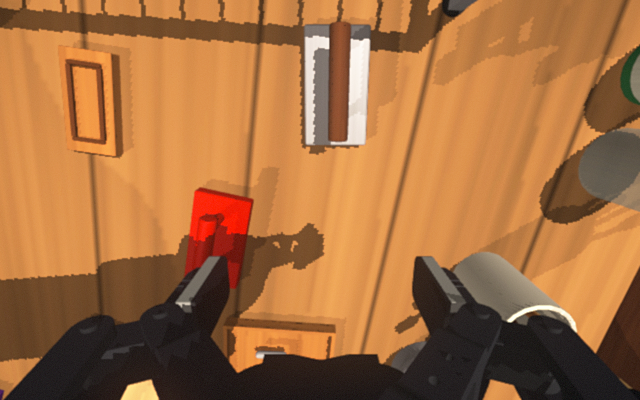

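The picture shows the weight at about (337,85), fully in front of the rack bar and nearly straight. I'll go over its handle.

```bash
python3 -m jog '[[[45,6,20,0,0,0.017,0.7],[45,6,30,0,0,0,0.7],[0,0,30,0,0,0,0.7],[0,0,25,0,0,0,0.7],[0,0,0,0,0,0,0.7]]]'
python3 - <<'E'
from h import *
go([.618,.148,.108],1.705)
E
```

```text
clock: 24.9
position: [0.6159, 0.1442, 0.1336]
tool_rot: [-3.137, 0.001, 1.703]
force: [-0.5, -0.2, 1.0]
grip_width: 0.0599
finger_force: 0.0
turn [-0.005  0.001 -0.002] then shift [ 3.5  2.6 25.6] clock 24.9 force [-0.5 -0.2  1. ]
```

```bash
python3 -m jog '[[[3,2,10,0,0,0,0.7],[0,0,10,0,0,0,0.7],[0,0,6,0,0,0,0.7],[0,0,0,0,0,0,0.4],[0,0,0,0,0,0,0]]]' 80
python3 -m jog '[[[0,0,0,0,0,0,0],[0,0,0,0,0,0,0],[0,0,0,0,0,0,0],[0,0,0,0,0,0,0]]]'
```

```text
clock: 25.4
position: [0.6191, 0.1475, 0.1109]
tool_rot: [3.141, -0.0, 1.703]
force: [0.1, 0.2, 0.6]
grip_width: 0.0315
finger_force: 0.0
clock: 25.8
position: [0.6189, 0.1475, 0.1111]
tool_rot: [3.141, -0.0, 1.703]
force: [-2.7, -0.4, 5.8]
grip_width: 0.0136
finger_force: 77.9
```

```bash
python3 -m jog '[[[0,0,-5,0,0,0,0],[0,0,-15,0,0,0,0],[0,0,-30,0,0,0,0],[0,0,-35,0,0,0,0],[0,0,0,0,0,0,0]]]'
python3 - <<'E'
from h import *
go([.408,-.248,.20],1.311)
f=cam('wrist'); s=bot.observe()
for q in('weight_mid','weight_handle'):
  print(q,[(np.round(d['xyz'],3),round(d['conf'],2)) for d in bot.spot_point(q,f)],s['position'])
E
```

```text
clock: 26.3
position: [0.6208, 0.1477, 0.2009]
tool_rot: [3.135, -0.001, 1.702]
force: [0.4, 0.2, -4.9]
grip_width: 0.0133
finger_force: 78.7
turn [ 0.007 -0.002  0.391] then shift [-437.1 -104.1    0.9] clock 26.3 force [ 0.4  0.2 -4.9]
weight_mid [(array([ 0.525, -0.013,  0.029]), 0.71), (array([0.622, 0.151, 0.124]), 0.59)] [0.61991806 0.14776636 0.19851952]
weight_handle [(array([0.624, 0.15 , 0.146]), 0.71)] [0.61991806 0.14776636 0.19851952]
```

```bash
python3 -m jog '[[[0,0,-4,0,0,0.1,0],[0,0,-4,0,0,0.1,0],[0,0,-4,0,0,0.1,0],[0,0,-4,0,0,0.09,0],[-15,-4,0,0,0,0,0]]]'
python3 -m jog '[[[-30,-7,0,0,0,0,0],[-35,-9,0,0,0,0,0],[-35,-9,0,0,0,0,0],[-35,-9,0,0,0,0,0],[-35,-9,0,0,0,0,0]]]'
python3 -m jog '[[[-35,-9,0,0,0,0,0],[-35,-9,0,0,0,0,0],[-35,-9,0,0,0,0,0],[-35,-9,0,0,0,0,0],[-35,-8,0,0,0,0,0]]]'
python3 -m jog '[[[-32,-6,0,0,0,0,0],[-25,-4,0,0,0,0,0],[-15,-3,0,0,0,0,0],[0,0,0,0,0,0,0],[0,0,0,0,0,0,0]]]'
cat > wb.py <<'E'
from h import *
F=[cam(n) for n in('wrist','top','side')]; s=bot.observe()
for f in F:
  for q in('weight_mid','boards'):
    for d in bot.spot_point(q,f):
      x=np.array(d['xyz'])
      if np.linalg.norm(x[:2]-[.408,-.248])<.06: print(q,x.round(4),round(d['conf'],2)); break
rect(F[0],'boards',.018); save('w_'+str(int(F[0]['shot'])),F[0]); print(F[0]['shot'],s['tool_rot'],s['position'])
go([.408,-.248,.130],1.311)
E
python3 wb.py
```

```text
clock: 26.95
position: [0.6111, 0.1358, 0.2105]
tool_rot: [-3.141, 0.0, 1.312]
force: [0.1, -0.9, -5.7]
grip_width: 0.0132
finger_force: 78.6
clock: 27.45
position: [0.5246, -0.0208, 0.2108]
tool_rot: [-3.14, 0.001, 1.314]
force: [0.9, -0.5, -5.6]
grip_width: 0.0132
finger_force: 78.6
clock: 27.95
position: [0.4373, -0.1784, 0.211]
tool_rot: [-3.14, 0.0, 1.314]
force: [0.4, -1.1, -6.2]
grip_width: 0.0136
finger_force: 78.6
clock: 28.45
position: [0.4075, -0.2435, 0.2111]
tool_rot: [-3.14, -0.0, 1.313]
force: [-0.3, 0.7, -5.1]
grip_width: 0.0138
finger_force: 78.6
weight_mid [ 0.4094 -0.2417  0.1345] 0.58
weight_mid [ 0.4031 -0.2422  0.129 ] 0.78
boards [ 0.4094 -0.2444 -0.    ] 0.63
weight_mid [ 0.4064 -0.2407  0.1316] 0.79
boards [ 0.4065 -0.2543  0.001 ] 0.68
boards c [ 408.7 -248.6] size [179.7 130.7] long axis deg 74.5
boards c [ 186.2 -316.5] size [158.1 137.2] long axis deg 72.5
47 [-3.14099922e+00 -2.32977983e-04  1.31414675e+00] [ 0.40826551 -0.24285039  0.21131819]
turn [0.    0.    0.002] then shift [-4.5  0.9 81.6] clock 28.95 force [-0.  -0.1 -6.1]
```

```bash
python3 -m jog '[[[-6,1,20,0,0,0,0],[0,0,25,0,0,0,0],[0,0,20,0,0,0,0],[0,0,10,0,0,0,0],[0,0,0,0,0,0,0]]]'
python3 -m jog '[[[0,0,2,0,0,0,0],[0,0,2,0,0,0,0],[0,0,1,0,0,0,0],[0,0,0,0,0,0,0]]]'
```

```text
clock: 29.45
position: [0.4072, -0.2495, 0.1358]
tool_rot: [-3.14, -0.0, 1.313]
force: [-0.5, 0.0, -5.4]
grip_width: 0.0133
finger_force: 78.5
clock: 29.85
position: [0.4078, -0.2496, 0.1319]
tool_rot: [3.141, 0.0, 1.313]
force: [-0.2, 0.2, -6.7]
grip_width: 0.0135
finger_force: 78.5
```

```bash
python3 -m jog '[[[0,0,1,0,0,0,0],[0,0,0,0,0,0,0]]]'
```

```text
clock: 30.05
position: [0.4077, -0.2496, 0.1306]
tool_rot: [3.141, 0.0, 1.313]
force: [0.5, 0.6, -5.8]
grip_width: 0.0131
finger_force: 78.5
```

```bash
python3 -m jog '[[[0,0,1,0,0,0,0],[0,0,0,0,0,0,0]]]';python3 -m jog '[[[0,0,1,0,0,0,0],[0,0,0,0,0,0,0]]]'
```

```text
clock: 30.25
position: [0.4076, -0.2496, 0.1295]
tool_rot: [-3.142, 0.0, 1.313]
force: [-0.0, 0.2, -5.5]
grip_width: 0.0138
finger_force: 78.6
clock: 30.45
position: [0.407, -0.2495, 0.129]
tool_rot: [-3.141, -0.001, 1.312]
force: [-6.7, 3.2, 13.8]
grip_width: 0.0136
finger_force: 80.9
```

Contact with the boards. I'll release, rise and check.

```bash
python3 -m jog '[[[0,0,0,0,0,0,0.2],[0,0,0,0,0,0,0.5],[0,0,0,0,0,0,0.6],[0,0,0,0,0,0,0.6],[0,0,-10,0,0,0,0.6]]]'
python3 -m jog '[[[0,0,-30,0,0,0,0.6],[-20,0,-40,0,0,0,0.6],[-30,0,-40,0,0,0,0.6],[-30,0,-20,0,0,0,0.6],[0,0,0,0,0,0,0.6]]]'
python3 wb.py; python3 - <<'E'
from h import *
f=cam('wrist'); save('end',f)
for d in bot.trace('weight_mid',f)[:2]: rect(f,'weight',.034,reg=d['region'])
g=cam('top')
for q in('hook_grip','hook_elbow'): print(q,[(np.round(d['xyz'],3),round(d['conf'],2)) for d in bot.spot_point(q,g)[:2]])
E
```

```text
clock: 30.95
position: [0.4073, -0.2495, 0.1382]
tool_rot: [-3.14, -0.0, 1.313]
force: [-0.5, 0.1, -0.1]
grip_width: 0.051
finger_force: 0.0
clock: 31.45
position: [0.3864, -0.3307, 0.2722]
tool_rot: [3.136, 0.003, 1.309]
force: [-0.6, 0.0, -0.5]
grip_width: 0.0515
finger_force: 0.0
weight_mid [ 0.4074 -0.2497  0.0531] 0.85
weight_mid [ 0.406  -0.2476  0.0487] 0.61
boards [ 0.4086 -0.2461  0.0014] 0.69
weight_mid [ 0.4057 -0.2477  0.0485] 0.61
boards [ 4.078e-01 -2.507e-01  3.000e-04] 0.57
boards c [ 180.6 -333.8] size [182.1 136.7] long axis deg 72.9
boards c [ 407.3 -254.1] size [169.8 130.5] long axis deg 74.1
50 [-3.14124493e+00 -5.50643042e-04  1.31283681e+00] [ 0.38715846 -0.32629281  0.26843043]
turn [-0.001 -0.     0.002] then shift [ 81.3  -0.2 138.2] clock 31.95 force [-0.6 -0.3 -0.1]
weight c [ 406.9 -248.4] size [99.2 55.2] long axis deg 75.9
hook_grip [(array([ 0.624, -0.335,  0.016]), 0.71), (array([ 0.409, -0.246,  0.076]), 0.18)]
hook_elbow [(array([ 0.605, -0.148,  0.015]), 0.69), (array([ 0.625, -0.335,  0.018]), 0.65)]
```

View pics/end.png

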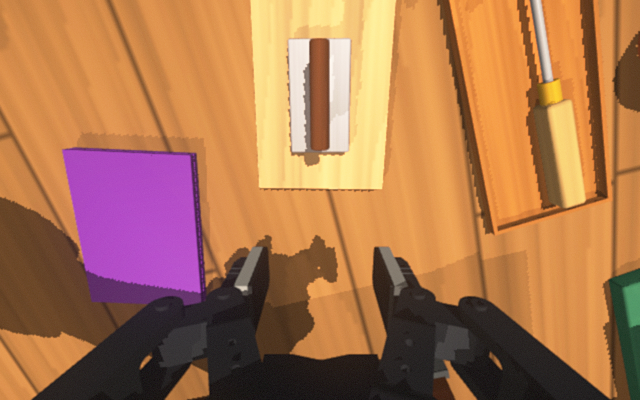

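The weight stands square in the middle of the boards at about (320,95), and the hook lies inside the tray at about (560,140). The gripper is clear of both.

```bash
python3 -c "
from workcell import bot
print(bot.job_done())"
```

```text
the job is handed in; nothing more can be done
None
```

The job is handed in at about 32 s: by the last camera check the weight stands within about 2 mm and 2° of the middle of the boards, the hook lies flat in the tray, and both are released; no verdict came back.

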